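# Count the blank selector to programme four and start it

## Task

The black selector knob on the grey box has no markings: find its anticlockwise end stop by turning it all the way back without forcing it, then turn it clockwise exactly four clicks. When it sits on the fourth click, let go of it and press the red start button fully down, leaving everything else on the table where it is.

Things in the scene. Friction and masses are not known exactly. Their poses are not given: they have to be found in the camera images.
- selector_box: Fixed grey box with a white panel and two blue stripes, 130 x 130 mm, 60 mm high; origin at the centre of its underside, z up. The selector knob stands in the middle of its top. Its outside says nothing about where the clicks lie. Hidden in it, 20 mm off the knob's axis, are selector_c2 (turns with the knob), bush_c1 (where that stands at the end stop) and bush_c2 (at the fourth click).
- selector: Black rotary knob: skirt disc 44 mm across, 8 mm high, and a plain bar grip 42 mm long (its own x), 14 mm wide, the same either way round. Origin on the turning axis under the skirt, 64 mm above the table; the bar's top is 42 mm above it. Eight evenly spaced rest positions, 25 to 40 degrees apart, the first at the anticlockwise end stop, the last at the clockwise one (seen from above).
- selector_grip (a point): Point on the knob's axis 33 mm above its origin, 9 mm below the bar's top: grip the bar here. About 0.2 N m is needed to leave a rest position, then it pulls on into the next. How the bar points at the stop differs each time and cannot be seen. Stops are firm; forced against one with more than about 1.2 N m, the switch twists in its panel and is spoilt.
- start_box: Fixed yellow box 100 x 100 mm, 50 mm high; origin at the centre of its underside. The red start button stands in the middle of its top.
- start_top (a point): Centre of the top of the red round push button (36 mm across); presses straight down, 6 mm travel, about 5 N to the bottom, springs back.
- start (a joint): Travel of the red button in m: 0 up, 0.006 fully down.
- tray: Fixed low grey play tray 180 x 500 mm with a 16 mm rim, beyond the two boxes; holds the toy groceries. Origin under its centre.
- pear: Loose green toy pear on a black disc, 62 mm across, 84 mm high, on the tray; leave alone. Origin at its underside.
- toy_bottle: Loose wooden toy bottle with orange cap, 48 mm across, 110 mm high, on the tray; leave alone. Origin at its underside.
- carton: Loose blue and white toy milk carton on a black disc, 70 mm across, 92 mm high, on the tray; leave alone. Origin at its underside.
- tomato: Loose red toy tomato on a black disc, 56 mm across, 61 mm high, on the tray; leave alone. Origin at its underside.
- cup: Loose blue cup 66 mm across, 80 mm high, between the two boxes; leave alone. Origin at its underside.
- screwdriver: Loose screwdriver lying on the table at the right; leave alone.
- token_bin: Loose green open bin 100 x 140 x 50 mm at the left; leave alone. Origin at its underside.

How it is judged:
On the way, in this order (a step that is already met when the one before it is completed fails the run):
1. the selector has been turned back to its anticlockwise end stop (horizontal distance between selector_c2 and bush_c1 below 0.0026 m), for 0.1 s.
2. the selector rests on the fourth click clockwise from the stop, let go (horizontal distance between selector_c2 and bush_c2 below 0.0026 m and contact force between the fingers and selector below 0.1 N), for 0.3 s.
3. the red button is pressed fully down with the selector on the fourth click (value of joint start above 0.0048 m and horizontal distance between selector_c2 and bush_c2 below 0.0026 m), for 0.05 s.
At the end, for the whole second after the job is handed in: The selector rests on the fourth click clockwise from its anticlockwise end stop (within about 7 degrees of that rest position, not moving) and the red button, after being pressed at least 4.8 mm down, is up again (within 2 mm) (horizontal distance between selector_c2 and bush_c2 below 0.0026 m and angular speed of selector below 0.1 rad/s and value of joint start below 0.002 m); the robot touches nothing.
It fails at once if the switch is forced against a stop until it twists in its panel (by more than about 6 degrees) (distance of bush_c1 from where it was at the start of the episode above 0.002 m).
It fails at once if the red button is pressed while the selector is not on the fourth click (value of joint start above 0.003 m and not (horizontal distance between selector_c2 and bush_c2 below 0.0026 m)).
It fails at once if a loose thing is pushed more than 25 mm away (distance of any of pear, toy_bottle, carton, tomato, cup, screwdriver, token_bin from where it was at the start of the episode above 0.025 m).
It also fails if it takes over 72 s, if anything falls off the work surface, if the arm or the gripper's body presses on something with over 40 N, if the wrist force passes 120 N, or if a joint passes its speed limit or range.

## Robot

A 6-joint arm with a two-finger parallel gripper is mounted at the origin on the work surface. World frame = base frame: x ahead of the robot, y to its left, z up, the work surface at z = 0. Lengths are in m, angles in rad, forces in N, time in s.
With the tool pointing down it reaches from about 0.35 to 0.8 m from the base axis. Payload 7.3 kg.
Tool frame: the origin (TCP) lies between the finger pads; the fingertips stand 25 mm ahead of it and the grasp point (between the pads) lies 6 mm ahead of it (r.tip_extent is the distance from the TCP to the fingertips, in m); z points along the fingers, y is the direction in which the jaws open and shut (so a half turn about z gives the same grasp; the last joint's range is limited). The gripper opens to 85 mm and grips with 20 to 120 N. Pads are 22 mm wide; open, the fingers measure 114 mm over their backs; the gripper's body (76 mm by 85 mm) begins 54 mm behind the grasp point. The pads swing forward as they close: fully open they stand 13 mm farther back than shut.
Start: joints at [1.063, 0.342, 1.524, -0, 1.275, -0.146], TCP at [0.186, 0.491, 0.256] pointing down, gripper open.
Joint ranges: [-2.53, 2.53], [-0.77, 2.02], [0.04, 2.7], [-1, 4.14], [0.28, 2.66], [-3.11, 3.11]. Speed limits (rad/s): [2.57, 2.57, 3.14, 3.14, 3.14, 3.14].

## Interface

Orientations are given as a unit quaternion [x, y, z, w].
In Python, from workcell import r, command_gripper, optics gives the robot as it stands. The module is installed in compiled form; this text tells all that it offers. Calls block until the motion is done:
- r.reach(position, orientation): joint-space move of the TCP to a pose.
- r.move_straight(position, orientation=None, speed=0.15, max_force=None): straight line of the TCP; orientation=None keeps the orientation; speed is the mean speed in m/s. With max_force (N) it stops when the force on the tool has changed by that much, and returns True; else False.
- r.movej(angles): joint-space move.
- command_gripper(opening, force=None): finger opening in m; force is the grip in N (None keeps the last); returns when the fingers have stopped.
- r.hold(seconds).
- r.solve_ik(position, orientation): joint angles nearest the present ones, or None.
- r.read_state(): the state.
- optics.get_image(name): name is "scene" or "top" or "wrist"; returns (picture, depth): 420x560x3 uint8, red, green, blue; 420x560 float32, m along the optical axis (not along the pixel's ray), 0 where there is no reading.
- optics.camera_model(name): a dict with "K" (3x3 intrinsics, pixels), "R" (3x3) and "t" (3): a world point X has camera coordinates R X + t; the wrist camera has in their place "tool_from_camera" (4x4, takes a point from camera to tool coordinates, whose origin is the TCP and whose axes are the flange's). Camera axes: x right, y down, z forward; pixel columns grow to the right and rows downward; lengths in m; the calibration is good to about 2 mm. The wrist camera is an equidistant fisheye: a pixel r from the principal point sees the ray r / f radians off the axis. A picture is of the moment at which its call begins: read the wrist's pose just before it. camera_model takes no time and is no camera call.
A pose or a line that the arm cannot do raises r.PlanningError and nothing moves.
- r.finish_job(): hands the job in, once; it reports no verdict.
The state is a dict: "time_s": time; "joint_positions": joint angles; "dq": joint speeds; "tau": joint torques, N m; "eef_pos": TCP position; "eef_rot": TCP orientation; "contact_force": force on the tool from outside, world axes, zero at the start; "torque": the same for the moment, N m; "grip_width": finger opening in m.
Only numpy, scipy, OpenCV 4.12 (cv2) and the standard library are available. Lean on these libraries where they do the work, as an engineer would, in place of code of your own. Each camera call takes 0.05 s, during which the arm holds its last target. There are 200 camera calls.

## Working session

There is one attempt and no reset: what is moved stays moved. The work goes in short steps, each a Python script; the robot and the scene stay as the last script left them, time stands still between calls to the robot, and variables do not carry over. Pictures are saved under pics/ and viewed, on a budget of 10 in all, crops included, one or two more only if the job needs it, and the job is handed in when it is done.

```bash
mkdir -p pics; python3 - <<'E'
from workcell import r, optics
import cv2,numpy as np
for n in("top","scene"):
    im,d=optics.get_image(n); np.savez(f"{n}.npz",im=im,d=d); cv2.imwrite(f"pics/{n}0.png",im[:,:,::-1])
    print(n,{k:np.round(v,4).tolist() for k,v in optics.camera_model(n).items()})
print(optics.camera_model("wrist")); print(r.read_state())
E
```

```text
top {'K': [[530.6639, 0.0, 281.571], [0.0, 530.6639, 211.2693], [0.0, 0.0, 1.0]], 'R': [[0.0077, -1.0, 0.0057], [-0.9828, -0.0087, -0.1846], [0.1847, -0.0042, -0.9828]], 't': [-0.0147, 0.6043, 1.5303]}
scene {'K': [[451.1338, 0.0, 280.2634], [0.0, 451.1338, 207.9949], [0.0, 0.0, 1.0]], 'R': [[-0.0219, 0.9997, -0.0119], [0.6528, 0.0053, -0.7575], [-0.7572, -0.0243, -0.6528]], 't': [0.0137, -0.2965, 1.7212]}
{'K': array([[325.1922621 ,   0.        , 276.00036672],
       [  0.        , 325.1922621 , 215.57459721],
       [  0.        ,   0.        ,   1.        ]]), 'tool_from_camera': array([[ 1.49801387e-03, -9.65995682e-01, -2.58553858e-01,
         6.53257542e-02],
       [ 9.99998663e-01,  1.61671616e-03, -2.46482369e-04,
        -5.61219368e-04],
       [ 6.56109106e-04, -2.58553143e-01,  9.65996813e-01,
        -1.18092702e-01],
       [ 0.00000000e+00,  0.00000000e+00,  0.00000000e+00,
         1.00000000e+00]])}
{'time_s': 0.1, 'joint_positions': array([ 1.06299849e+00,  3.42637112e-01,  1.52490645e+00,  6.36245925e-07,
        1.27540808e+00, -1.46031871e-01]), 'dq': array([-0.00091855, -0.00043875, -0.00258779, -0.00151566, -0.00118097,
        0.0009386 ]), 'tau': array([ 1.29379914e-03, -4.34443009e+01, -2.46492380e+01, -2.48746155e-04,
        4.68269165e-03, -1.88393949e-05]), 'eef_pos': array([0.18564917, 0.49073856, 0.25570896]), 'eef_rot': array([ 1.79898270e-01,  9.83684986e-01, -6.43408312e-04, -2.18489083e-04]), 'contact_force': array([-0.24855693,  0.21379194,  0.03925076]), 'torque': array([ 0.03198433, -0.03440115,  0.00924921]), 'grip_width': 0.08534148230348769}
```

View pics/top0.png

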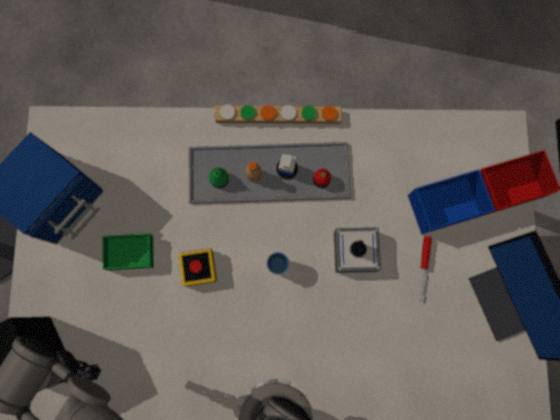

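View pics/scene0.png

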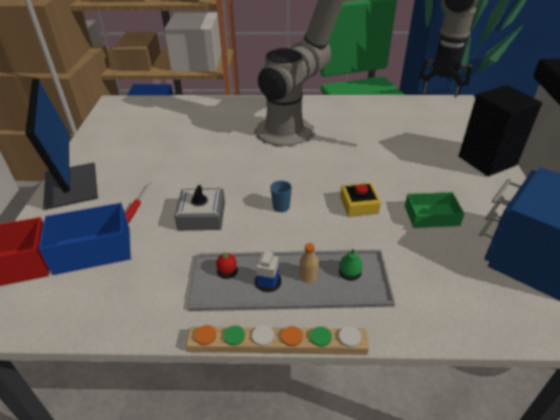

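```bash
cat > h.py <<'E'
from workcell import r, command_gripper, optics
import cv2, numpy as np
from scipy.spatial.transform import Rotation as Ro
def quat(psi): # tool down, tool x axis at yaw psi
    return np.array([np.cos(psi/2),np.sin(psi/2),0,0])
def ray(n,uv,z):
    c=optics.camera_model(n); d=c["R"].T@np.linalg.inv(c["K"])@[*uv,1]; o=-c["R"].T@c["t"]
    return o+d*(z-o[2])/d[2]
def wrist(name):
    s=r.read_state(); im,d=optics.get_image("wrist"); cv2.imwrite(f"pics/{name}.png",im[:,:,::-1])
    return im,s
def wray(s,uv,z):
    c=optics.camera_model("wrist"); K=c["K"]; T=c["tool_from_camera"]
    p=np.array([uv[0]-K[0,2],uv[1]-K[1,2]]); a=np.hypot(*p); th=a/K[0,0]
    d=np.array([*(p/a*np.sin(th)),np.cos(th)]); R=Ro.from_quat(s["eef_rot"]).as_matrix()
    o=s["eef_pos"]+R@T[:3,3]; d=R@T[:3,:3]@d
    return o+d*(z-o[2])/d[2]
E
python3 - <<'E'
from h import *
im,d=[np.load("top.npz")[k] for k in("im","d")]
print("knob",ray("top",(359,249),.085),"button",ray("top",(196,267),.06),"cup",ray("top",(277,262),.08))
c=optics.camera_model("top")
for uv in((359,249),(196,267),(345,240)):
    X=c["R"].T@(np.linalg.inv(c["K"])@[*uv,1]*d[uv[1],uv[0]]-c["t"]); print(uv,X)
k=ray("top",(359,249),.085)
for psi in np.arange(-180,180,30):
    q=r.solve_ik([*k[:2],.1],quat(np.radians(psi))); print(psi,None if q is None else np.round(q,2))
E
```

```text
knob [ 0.48967828 -0.23485261  0.085     ] button [0.43575671 0.23912106 0.06      ] cup [0.45050448 0.00248579 0.08      ]
(359, 249) [ 0.48702724 -0.23140641  0.10775281]
(196, 267) [0.43530656 0.238245   0.06562823]
(345, 240) [ 0.51913058 -0.19791976  0.0586511 ]
-180 [-0.59  0.55  1.67 -0.    0.92 -2.16]
-150 [-0.59  0.55  1.67 -0.    0.92 -2.68]
-120 [-0.59  0.55  1.67 -0.    0.92  3.08]
-90 [-0.59  0.55  1.67 -0.    0.92  2.55]
-60 [-0.59  0.55  1.67 -0.    0.92  2.03]
-30 [-0.59  0.55  1.67 -0.    0.92  1.51]
0 [-0.59  0.55  1.67 -0.    0.92  0.98]
30 [-0.59  0.55  1.67 -0.    0.92  0.46]
60 [-0.59  0.55  1.67 -0.    0.92 -0.06]
90 [-0.59  0.55  1.67 -0.    0.92 -0.59]
120 [-0.59  0.55  1.67 -0.    0.92 -1.11]
150 [-0.59  0.55  1.67 -0.    0.92 -1.64]
```

```bash
python3 - <<'E'
from h import *
r.reach([.488,-.232,.24],quat(0)); im,s=wrist("w1"); print(s["time_s"],s["eef_pos"],s["joint_positions"])
g=cv2.cvtColor(im,cv2.COLOR_RGB2GRAY); np.savez("w1.npz",im=im)
E
```

```text
2.8667 [ 0.48830232 -0.23127033  0.24006064] [-5.84297950e-01  3.83230670e-01  1.50835101e+00  1.89513708e-04
  1.24996538e+00  9.85026844e-01]
```

View pics/w1.png

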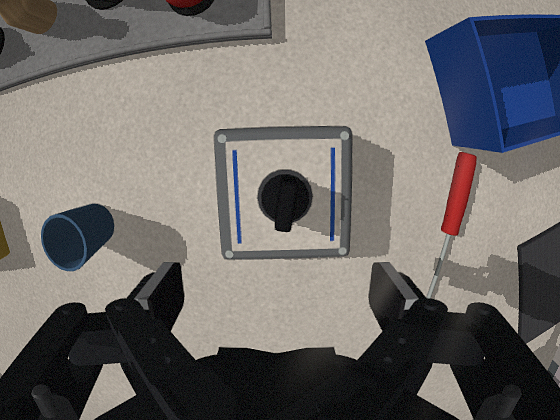

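```bash
cat >> h.py <<'E'
def bar():
    "knob bar: axis xy and angle (deg, mod 180) from wrist depth, points within 10 mm of the bar's top"
    s=r.read_state(); im,d=optics.get_image("wrist"); c=optics.camera_model("wrist"); K=c["K"]; T=c["tool_from_camera"]
    v,u=np.mgrid[120:330,180:400]; z=d[v,u]; px=np.stack([u-K[0,2],v-K[1,2]],-1); a=np.hypot(px[...,0],px[...,1])+1e-9
    P=np.stack([px[...,0]/a*np.tan(a/K[0,0])*z,px[...,1]/a*np.tan(a/K[0,0])*z,z],-1)[z>0]
    R=Ro.from_quat(s["eef_rot"]).as_matrix(); X=(P@T[:3,:3].T+T[:3,3])@R.T+s["eef_pos"]
    X=X[(X[:,2]>.095)&(X[:,2]<.115)&(np.hypot(X[:,0]-.488,X[:,1]+.232)<.045)]
    (cx,cy),(w,h),an=cv2.minAreaRect((X[:,:2]*1000).astype(np.float32))
    return cx/1e3,cy/1e3,(w,h),(an if w>h else an+90)%180,len(X),np.median(X[:,2])
E
python3 - <<'E'
from h import *
print(bar())
im=np.load("w1.npz")["im"]; s=r.read_state()
g=cv2.cvtColor(im,cv2.COLOR_RGB2GRAY)[150:250,240:330]
cv2.imwrite("pics/w1c.png",cv2.resize(np.clip(g.astype(float)*4,0,255).astype(np.uint8),None,fx=6,fy=6,interpolation=cv2.INTER_CUBIC))
m=np.zeros(im.shape[:2],np.uint8); m[150:250,240:330]=(g<45)
cs=max(cv2.findContours(m,0,1)[0],key=cv2.contourArea); print(cv2.boundingRect(cs))
print("skirt",wray(s,(284.5,196),.072))
E
```

```text
(0.49303790283203125, -0.23982484436035156, (14.824832916259766, 41.7769889831543), 172.53345489501953, 902, np.float64(0.10606920528649996))
(261, 174, 52, 58)
skirt [ 0.49490921 -0.23970537  0.072     ]
```

View pics/w1c.png

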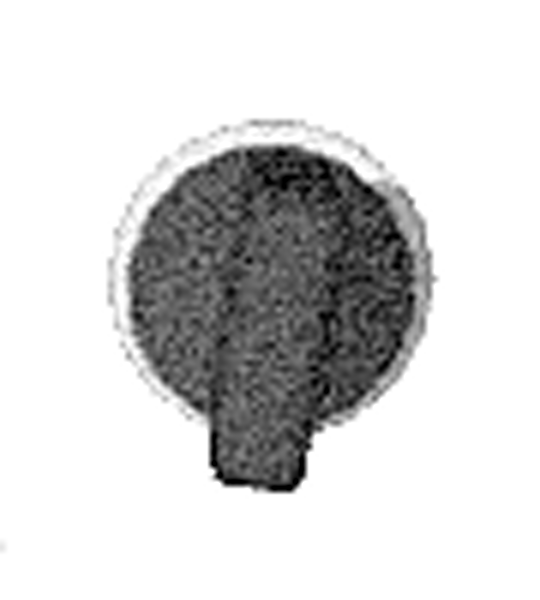

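```bash
cat >> h.py <<'E'
def turn(total,step,lim):
    "turn q6 so that psi changes by total deg in steps; stop when |torque|>lim; returns log (psi deg, tz, tau6, width)"
    L=[]; q=np.array(r.read_state()["joint_positions"]); n=int(round(abs(total)/step))
    for i in range(n):
        q[5]-=np.sign(total)*np.radians(step); r.movej(q); s=r.read_state()
        p=np.degrees(s["joint_positions"][0]-s["joint_positions"][5]+np.pi/2)
        L.append((p,s["torque"][2],s["tau"][5],s["grip_width"]*1e3,s["time_s"],np.linalg.norm(s["contact_force"])))
        print(np.round(L[-1],2).tolist())
        if abs(s["torque"][2])>lim or abs(s["tau"][5])>lim: print("LIMIT");break
    return L
E
python3 - <<'E'
from h import *
x,y=.4930,-.2398; Q=quat(np.radians(-7.5))
r.reach([x,y,.17],Q); r.move_straight([x,y,.103],speed=.1,max_force=15)
s=r.read_state(); print(s["eef_pos"],s["torque"],s["tau"][5],s["joint_positions"])
command_gripper(0.0,40); s=r.read_state(); print(s["contact_force"],s["torque"],s["tau"][5],s["grip_width"])
turn(40,4,.6)
E
```

```text
[ 0.49352188 -0.24013142  0.1039061 ] [ 0.01228033 -0.02924467  0.03345814] -0.002877017977880314 [-5.92491418e-01  5.49800942e-01  1.65415858e+00 -1.85516111e-05
  9.35914576e-01  1.10902182e+00]
[-0.72325586  3.25122039  3.8453104 ] [ 0.47790235  0.06403209 -0.00838228] -0.019129853462800384 0.013307495216929569
[-3.58, -0.13, -0.38, 13.24, 5.07, 3.23]
[0.36, -0.18, -0.41, 13.47, 5.32, 4.24]
[4.34, -0.14, -0.36, 13.01, 5.57, 2.76]
[8.34, 0.1, -0.2, 14.21, 5.82, 4.49]
[12.33, 0.14, -0.13, 13.21, 6.07, 4.61]
[16.32, 0.08, -0.15, 13.24, 6.32, 3.8]
[20.32, 0.04, -0.14, 13.24, 6.57, 4.3]
[24.31, -0.03, -0.27, 13.15, 6.82, 5.6]
[28.31, -0.09, -0.36, 12.85, 7.07, 4.86]
[32.32, -0.17, -0.39, 13.26, 7.32, 5.14]
```

```bash
sed -i 's/abs(s\["tau"\]\[5\])>lim/abs(s["tau"][5])>lim+.25/' h.py; python3 - <<'E'
from h import *
turn(150,3,.4)
E
```

```text
[35.16, -0.02, -0.18, 13.37, 7.57, 4.95]
[38.17, -0.07, -0.19, 13.53, 7.82, 4.93]
[41.19, 0.2, 0.03, 13.23, 8.07, 5.68]
[44.17, 0.18, -0.08, 13.43, 8.32, 6.63]
[47.18, 0.17, 0.0, 13.19, 8.57, 5.55]
[50.17, 0.06, -0.1, 13.3, 8.82, 6.51]
[53.16, -0.08, -0.21, 12.8, 9.07, 5.44]
[56.13, -0.56, -0.72, 13.4, 9.32, 6.88]
LIMIT
```

```bash
python3 - <<'E'
from h import *
r.hold(.2); turn(-4,4,.9); s=r.read_state(); p=s["eef_pos"]
command_gripper(.05); print(r.read_state()["torque"])
r.move_straight([p[0],p[1],.235],speed=.15); im,s=wrist("w2"); print(bar(),s["time_s"])
E
```

```text
[52.33, -0.07, 0.24, 12.86, 9.77, 7.42]
[ 0.00284843 -0.08325023  0.02417946]
(0.49284906005859375, -0.23962310791015626, (42.04280471801758, 14.500324249267578), 52.768028259277344, 961, np.float64(0.10617960640821414)) 11.2333
```

```bash
python3 - <<'E'
from h import *
x,y=.4930,-.2397; r.move_straight([x,y,.16],quat(np.radians(52.8)))
r.move_straight([x,y,.103],speed=.1,max_force=15)
command_gripper(0.0,40); turn(-120.4,4.3,.4)
r.hold(.1); command_gripper(.05); r.move_straight([x,y,.235],speed=.15)
print(bar(),r.read_state()["time_s"]); wrist("w3")
E
```

```text
[48.61, 0.06, 0.38, 13.41, 13.36, 0.98]
[44.38, 0.14, 0.41, 13.36, 13.61, 2.04]
[40.11, -0.05, 0.31, 13.19, 13.86, 2.21]
[35.81, -0.14, 0.24, 13.56, 14.11, 3.12]
[31.51, -0.08, 0.17, 13.65, 14.36, 4.35]
[27.22, -0.16, 0.1, 13.34, 14.61, 4.66]
[22.93, -0.05, 0.2, 13.54, 14.86, 5.46]
[18.64, 0.09, 0.35, 13.34, 15.11, 6.65]
[14.31, 0.2, 0.34, 12.97, 15.36, 7.3]
[9.99, 0.16, 0.31, 13.18, 15.61, 7.79]
[5.69, -0.05, 0.22, 13.4, 15.86, 7.76]
[1.37, -0.11, 0.06, 13.52, 16.11, 7.45]
[-2.93, -0.2, -0.01, 13.12, 16.36, 7.31]
[-7.22, -0.06, 0.14, 12.86, 16.61, 8.28]
[-11.5, 0.14, 0.29, 13.09, 16.86, 7.77]
[-15.8, 0.17, 0.32, 12.94, 17.11, 7.76]
[-20.1, 0.14, 0.29, 12.99, 17.36, 8.14]
[-24.4, 0.05, 0.25, 13.49, 17.61, 7.35]
[-28.72, -0.1, 0.1, 13.35, 17.86, 7.44]
[-33.02, -0.16, 0.0, 13.28, 18.11, 7.82]
[-37.31, -0.05, 0.14, 13.27, 18.36, 7.17]
[-41.59, 0.09, 0.29, 13.52, 18.61, 8.29]
[-45.88, 0.14, 0.33, 13.05, 18.86, 8.78]
[-50.19, 0.02, 0.23, 13.19, 19.11, 6.74]
[-54.5, 0.05, 0.1, 13.5, 19.36, 9.39]
[-58.82, -0.04, 0.12, 13.27, 19.61, 7.58]
[-63.11, -0.18, -0.01, 13.46, 19.86, 8.2]
[-67.39, -0.05, 0.15, 13.63, 20.11, 8.46]
(0.49303839111328124, -0.24036141967773436, (14.292226791381836, 41.17753601074219), 112.91983032226562, 937, np.float64(0.10612106617327105)) 21.725
```

```bash
python3 - <<'E'
from h import *
command_gripper(0.0,20); r.reach([.4355,.2385,.2],quat(0)); im,s=wrist("w4")
h=cv2.cvtColor(im,cv2.COLOR_RGB2HSV); m=cv2.inRange(h,(0,140,70),(8,255,255))|cv2.inRange(h,(172,140,70),(180,255,255))
cs=[c for c in cv2.findContours(m,0,1)[0] if cv2.contourArea(c)>100]
for c in cs:
    (u,v),R=cv2.minEnclosingCircle(c); print(u,v,R,wray(s,(u,v),.065))
print(s["time_s"],s["eef_pos"],s["grip_width"])
E
```

```text
277.90435791015625 210.6259765625 22.960464477539062 [0.43744662 0.23555695 0.065     ]
24.0667 [0.43606153 0.23786243 0.2000838 ] 8.78392907582134e-06
```

View pics/w4.png

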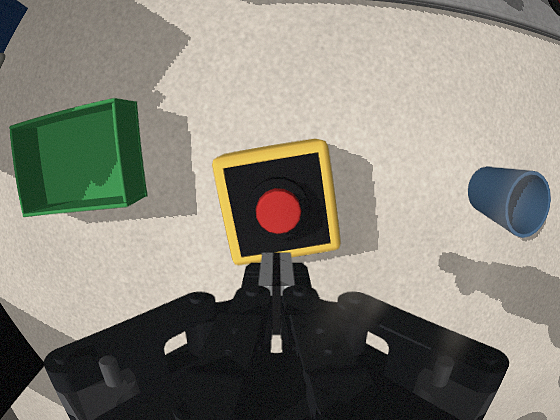

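```bash
python3 - <<'E'
from h import *
x,y=.4372,.2358; r.move_straight([x,y,.105],speed=.1); f0=r.read_state()["contact_force"][2]
hit=r.move_straight([x,y,.078],speed=.02,max_force=12); s=r.read_state(); print(hit,s["eef_pos"],s["contact_force"][2]-f0)
r.hold(.2); s=r.read_state(); print(s["eef_pos"],s["contact_force"][2]-f0)
r.move_straight([x,y,.2],speed=.1); im,s=wrist("w5"); print(s["time_s"],s["contact_force"])
E
```

```text
True [0.43730059 0.2358657  0.09102709] 7.65482654971837
[0.43730281 0.23585444 0.09101386] 7.063598076327603
27.4583 [0.35290693 0.23483588 0.14008534]
```

```bash
python3 - <<'E'
from h import *
print(r.tip_extent)
s=r.read_state(); im,d=optics.get_image("wrist"); c=optics.camera_model("wrist"); K=c["K"]; T=c["tool_from_camera"]; R=Ro.from_quat(s["eef_rot"]).as_matrix()
def pt(u,v):
    a=np.array([u-K[0,2],v-K[1,2]]); n=np.hypot(*a)+1e-9; z=np.median(d[v-3:v+4,u-3:u+4])
    return R@(T[:3,:3]@np.array([*(a/n*np.tan(n/K[0,0])*z),z])+T[:3,3])+s["eef_pos"]
for uv in((278,211),(278,205),(235,200),(240,250)): print(uv,pt(*uv))
E
```

```text
0.025
(278, 211) [0.43978453 0.23327609 0.07274816]
(278, 205) [0.44444864 0.23328644 0.07224904]
(235, 200) [0.44385378 0.26929146 0.05129037]
(240, 250) [0.39893399 0.2663834  0.05123153]
```

```bash
python3 - <<'E'
from h import *
x,y=.4372,.2358; r.move_straight([x,y,.105],speed=.1); f0=r.read_state()["contact_force"][2]
for z in (.098,.096,.094,.092,.091,.090,.089):
    hit=r.move_straight([x,y,z],speed=.02,max_force=25); r.hold(.1); s=r.read_state(); F=s["contact_force"][2]-f0; print(z,hit,s["eef_pos"][2],F)
    if hit or F>15: break
r.hold(.1); r.move_straight([x,y,.2],speed=.1)
r.reach([.488,-.232,.24],quat(0)); print(bar(),r.read_state()["time_s"])
im,d=optics.get_image("top"); cv2.imwrite("pics/top1.png",im[:,:,::-1])
E
```

```text
0.098 False 0.09804730891383619 -0.33128883269530596
0.096 False 0.09619638319661679 1.6882841263221875
0.094 False 0.09416455908151888 2.698251312893821
0.092 False 0.09213548009241344 3.9382241449782645
0.091 False 0.09112525370883567 3.759116917867078
0.09 False 0.09089009964035381 13.102963096773474
0.089 False 0.09075394423523953 20.568298156835965
(0.4928158874511719, -0.23957257080078126, (14.36353874206543, 41.9962043762207), 112.61994934082031, 965, np.float64(0.10606781757035771)) 34.4917
```

View pics/top1.png

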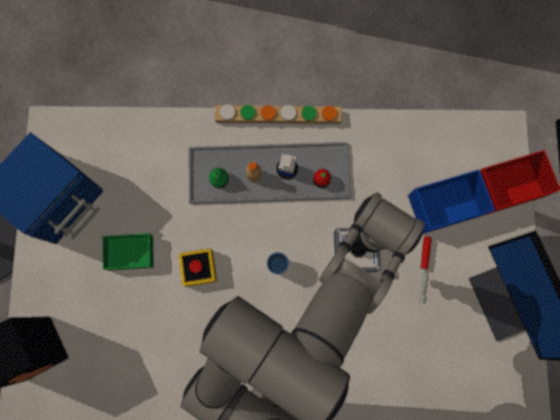

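The button bottomed out: the force rose sharply at TCP z 0.091, about 5–6 mm below first contact. The bar is still on the fourth click at 112.6°. In the top view the button (196,267), cup (277,262), bin, groceries and screwdriver are all where they were.

```bash
python3 -c "
from h import *
r.finish_job(); print(r.read_state()['time_s'])"
```

```text
the job is handed in; nothing more can be done
the job is handed in; nothing more can be done
```

I turned the knob back to its anticlockwise stop, turned it clockwise four clicks, let go, pressed the red button fully down, and handed the job in at about 34.5 s of the 72 s allowed. No verdict was reported.

- **End stop:** The stop showed as a sharp rise to 0.56 N m, against about 0.2 N m at each click and a limit of 1.2 N m. The bar came to rest there at 52.8°. The knob had started two clicks away, which gives a spacing of about 30°.
- **Fourth click:** Turning back clockwise, the torque showed four clicks. After release the bar rested at −67.1°, 119.9° from the stop, and it still read −67.4° after the button presses.
- **Button:** I pressed it twice. The first press stopped at about 7 N, but the button height I first took from the top camera left the travel uncertain. The second press met a hard bottom, about 5–6 mm below first contact and at up to 20 N.
- **Last look:** In the final top picture the button and all the loose things looked to be where they were at the start. The arm was clear of everything.

The cameras disagreed by about 6 mm on the button's height (top 66 mm, wrist 72 mm). The contact force agreed with the wrist camera.

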